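# Clamp the pyrite cube under the fold-up lamp

## Robot

A 6-joint arm with a two-finger parallel gripper is mounted at the origin on a cart in front of the work surface, level with it; the furniture and walls round the work are solid. World frame = base frame: x ahead of the robot, y to its left, z up, the work surface at z = 0. Lengths are in m, angles in rad, forces in N, time in s.
With the tool pointing down it reaches from about 0.25 to 0.775 m from the base axis. Payload 4 kg.
Tool frame: the origin (TCP) lies on the centre line of the jaws, within the pads' length; the fingertips stand 17 mm ahead of it and the grasp point (between the pads) lies 2 mm behind it; z points along the fingers, y is the line along which they close (so a half turn about z gives the same grasp; the last joint's range is limited). The gripper opens to 94 mm and grips with 3 to 60 N. Pads are 16 mm wide; open, the fingers measure 119 mm over their backs; the gripper's body (75 mm by 177 mm) begins 78 mm behind the grasp point.
Start: joints at [1.129, 0.087, 1.371, -0, 1.684, -0.103], TCP at [0.183, 0.519, 0.198] pointing down, gripper open.
Joint ranges: [-3.1, 3.1], [-0.76, 2.03], [0.27, 2.55], [-1.08, 4.22], [0.17, 2.65], [-2.57, 2.57]. Speed limits (rad/s): [2.79, 2.79, 3.14, 3.14, 3.14, 3.14].

## Interface

Orientations are given as [roll, pitch, yaw] about the fixed x, y, z axes, in that order (R = Rz(yaw) Ry(pitch) Rx(roll)).
In Python, from bench import robot gives the robot as it stands.
- The arm moves only by the tool servo_tool, never from a script. Its argument "plan" is a list of rows, each a list of 7 numbers: the shift along the tool's x, y, z normalised to -1 to 1, where 1 is 0.1 m, then the turn, a rotation vector about the tool's x, y, z normalised to -1 to 1, where 1 is pi/2 rad, then the finger opening in mm, from 0 to 94. In form: [[x, y, z, ax, ay, az, gripper], ...]. A call has 1 to 12 rows; each row is the pose to reach, as a shift and turn from the pose commanded when the call began, along the tool's axes at that moment; what a row does not reach only later rows make up. A row lasts 1/12 s, in which the tool goes at most 41.7 mm and 7.16 degrees, less where a joint would pass 70% of its speed; a pose out of reach is approached as far as the arm can. A call with a number of a shift or a turn outside -1 to 1 is refused whole. A call with a gripper value outside its range is refused whole. The fingers move at their own pace and stop on an object; the grip force is fixed at half the most. Time passes only in rows, so rows that repeat a pose let the fingers close. It gives the time, the measured TCP pose, the force, the opening and the grip force at its end, in the units of the state.
- robot.get_obs(): the state, without advancing time (a new reading comes with each control period).
- robot.snapshot(name): name is "side" or "top"; returns the picture (480x640x3 uint8, red, green, blue); there is no depth.
- robot.camera_params(name): a dict with "camera_matrix" (3x3 intrinsics, pixels), "distortion" ([k1, k2, p1, p2, k3] as OpenCV has them; the pictures are not rectified), "rvec" (rotation vector, rad) and "tvec" (3), from world to camera coordinates, as OpenCV has them. Camera axes: x right, y down, z forward; pixel columns grow to the right and rows downward; lengths in m; the calibration is good to about 2 mm. A picture is of the moment at which its call begins. camera_params takes no time and is no camera call.
- robot.close_job(): hands the job in; it is judged then, once.
Trained networks look in the newest picture that a camera, given by its name, has taken for a name from the list of things; names that differ only in an ending like _2 or _b are one class to them, and where a whole thing is asked for, a point or a joint stands for the part that bears it (a point fixed in the world has none). Each returns a list of dicts, best first, with "conf" (0 to 1); they miss things now and then, are a little off and sometimes report something else, mostly with a low value. They report only what shows in the picture. A call takes as long as a camera call.
- robot.find_in(thing, camera): "extent" ([centre column, centre row, width, height] in pixels, round what is visible of it).
The state is a dict: "time": time; "joint_positions": joint angles; "qvel": joint speeds; "joint_torque": joint torques, N m; "tool_pos": TCP position; "ee_rot": TCP orientation; "wrist_force": force on the tool from outside, world axes, zero at the start; "wrist_torque": the same for the moment, N m; "width": finger opening in m; "finger_force": force on a finger pad.
Only numpy, scipy, OpenCV 4.12 (cv2) and the standard library are available. Lean on these libraries where they do the work, as an engineer would, in place of code of your own. Each camera call takes 0.05 s, during which the arm holds its last target. There are 200 camera calls.

## Task

Raise the fold-up lamp panel to 60 degrees and leave it standing there; then pump the orange trigger of the bar clamp, squeezing and releasing it, until the sprung pad holds the pyrite cube against the stop with its red plunger pressed about half way in (never all the way, which would crush the stone), and finish while still holding the trigger squeezed like that. Move the jaw only by the trigger, never by pushing on it, and leave the other things on the desk where they are.

Things in the scene. Friction and masses are not known exactly. Their poses are not given: they have to be found in the camera images.
- station: Fixed clamp station: aluminium plate 90 (x) x 345 (y) x 15 mm; origin on the desk, z up, local x away from the robot, local y along the plate. On it at local y -120 mm the trigger's pivot, at -84 the fixed grip, then the blue jaw on a toothed bar, the stone, and at +125 the stop's rubber face. The plate spans y -185 to +160 mm. Squeezing the trigger to the grip drives the jaw towards +y.
- grip_mid (a point): Middle of the fixed upright black grip, at the height where one squeezes (125 mm above the desk). The grip is 28 (local x) x 16 (local y) mm there and its top is 158 mm above the desk; axes as station.
- trigger_grip: Orange finger piece of the trigger, 28 (x) x 10 (y) mm, standing beside the fixed grip on its -y side, top 140 mm above the desk. Origin on the trigger's pivot (25 mm above the desk, 36 mm from the grip's middle); its z axis runs up the trigger.
- trigger_roll (a point): Centre of the round roll across the trigger (18 mm diameter, 34 mm along x), 100 mm from the pivot, about 125 mm above the desk: squeeze here. Over roll and fixed grip it measures 66 mm released and 39 mm fully squeezed. Space outside both is free for fingers above about 85 mm height.
- trigger (a joint): Trigger angle, rad: 0 released, 0.27 fully squeezed. Its return spring takes 3.5 N at the roll at 0, 5 N at 0.27. A full squeeze moves the jaw 12 mm (ratchet pitch 6 mm; the first 0 to 6 mm may be idle). The jaw gets 2.1 to 2.5 times what is squeezed at the roll beyond the spring, less 2 N friction: 10 to 11 N at the roll press the plunger about half in, 14 N all the way.
- jaw (a joint): Travel of the blue jaw towards the stop in m, 0 to 0.056; it starts at 0 to 0.014. With the stone against the stop the pad just touches at 0.038. When the trigger is let go the jaw stays where it is, but by itself holds only about 2 N, so a pressed plunger then springs out again.
- jaw_block: Blue jaw block, 36 x 20 x 54 mm, top 70 mm above the desk, with its toothed steel bar that runs back at 53 to 66 mm height through the grip and the trigger's fork; origin and axes as station but shifted with the jaw. Not to be pushed by the robot.
- pad (a joint): How far the red plunger (12 mm visible when free) is pressed into the blue jaw, in m: 0 free, 0.005 half way, 0.010 all the way in. Spring 2 N at 0, 12 N at 0.005, 22 N at 0.010.
- pad_face: Black rubber pad 32 (x) x 5 (y) x 30 (z) mm on the red plunger, in front of the blue jaw; moves with it.
- pad_front (a point): Centre of the rubber pad's front, which faces the stone, 32 mm above the desk.
- stop: Upright fixed stop at the +y end of the station, 50 (x) x 45 (z) mm, rubber face at station y +125 mm; origin and axes as station.
- stone: Brassy pyrite cube, 34 mm, loose, 0.11 to 0.22 kg, standing on the base plate between pad and stop, 1 to 7 mm short of the stop; origin at the centre of its underside.
- lamp_base: Grey foot of the fold-up lamp, fixed to the desk behind the stone, 140 x 150 x 12 mm; origin on the desk under the hinge, local x away from the robot, hinge along local y. At its +y side stands a wire quadrant about the hinge with dots at 30, 60 (red) and 90 degrees.
- lamp_hinge (a point): Middle of the lamp's hinge axis, 30 mm above the desk, axes as lamp_base.
- lamp_tab (a point): Point on the yellow tab at the middle of the panel's free edge, 123 mm from the hinge. The tab is 40 mm long (98 to 138 mm from the hinge), 18 mm wide along the hinge direction, 8 mm thick; pinch it across its 18 mm width from above, then the panel can turn between the fingers while it is raised along the arc.
- lamp (a joint): Angle of the black lamp panel (96 x 130 x 10 mm) in rad: 0 level with its free edge towards the robot, growing as that edge is raised, 1.047 = 60 degrees, limit 1.75. Stiff hinge (0.22 N m): stays where it is left.
- point_smoky: Brown smoky crystal point, 36x32x100 mm, upright, loose bystander; origin under its centre.
- egg_ocean: Grey-green stone egg, 48x48x58 mm, loose bystander; origin under its centre.
- glue_bottle: White glue bottle with red tip, 38x38x118 mm, loose bystander; origin under its centre.
- palm_septar: Flat black and yellow palm stone, 52x64x21 mm, loose bystander; origin under its centre.
- phone: Black phone lying flat, 155x74x9 mm, loose bystander; origin under its centre.

How it is judged:
By the outcome, as a careful person would: the job done as asked, in the order asked, and still so for the second after the job is handed in, while the arm keeps its last pose, push and grip.
It also fails if it takes over 56 s, if anything falls off the work surface, if the arm or the gripper's body presses on something with over 40 N, if the wrist force passes 120 N, or if a joint passes its speed limit or range.

## Working session

There is one attempt and no reset: what is moved stays moved. The work goes in short steps, Python scripts to look and compute and a tool call to move; the robot and the scene stay as the last step left them, time stands still between calls to the robot, and variables do not carry over. Pictures are saved under pics/ and viewed, at most 10 in all, crops included, and the job is handed in when it is done.

Besides the shell and the picture viewer there is one more tool, called after "Emit:" as name([rows], argument=value, ...), one row to a line, values as JSON. servo_tool: Moves the arm, as the interface text tells. Scaled input: -1 to 1 covers 0.1 m each way for a shift and pi/2 rad each way for a turn. Its arguments: {"type":"object","properties":{"plan":{"type":"array","items":{"type":"array","items":{"type":"number"}}}},"required":["plan"]}

```bash
mkdir -p pics; cat > h.py <<'E'
import numpy as np, cv2
from bench import robot
from scipy.spatial.transform import Rotation as R
def snap(cam,fn):
    im=robot.snapshot(cam); cv2.imwrite('pics/'+fn,im[:,:,::-1]); return im
def cam(c):
    p=robot.camera_params(c); return [np.array(p[k],float) for k in('camera_matrix','distortion','rvec','tvec')]
def px2z(c,uv,z):
    K,D,r,t=cam(c); n=cv2.undistortPoints(np.array([[uv]],float),K,D)[0,0]
    Rm=cv2.Rodrigues(r)[0]; d=Rm.T@[n[0],n[1],1]; o=-Rm.T@t.ravel(); return o+d*(z-o[2])/d[2]
def proj(c,P):
    K,D,r,t=cam(c); return cv2.projectPoints(np.array(P,float).reshape(-1,1,3),r,t,K,D)[0][:,0]
def tool(target,rpy=None):
    "shift in tool axes normalised; turn rotvec normalised"
    o=robot.get_obs(); M=R.from_euler('xyz',o['ee_rot'])
    s=M.inv().apply(np.array(target)-o['tool_pos'])/0.1
    a=np.zeros(3) if rpy is None else (M.inv()*R.from_euler('xyz',rpy)).as_rotvec()/(np.pi/2)
    return s.round(3),a.round(3)
E
python3 - <<'E'
from h import *
print(robot.get_obs())
for c in('top','side'):
    snap(c,c+'0.png'); K,D,r,t=cam(c); print(c,K[0,0],(-cv2.Rodrigues(r)[0].T@t.ravel()))
E
```

```text
{'time': 0.0, 'joint_positions': array([ 1.12888730e+00,  8.79242600e-02,  1.37222644e+00, -1.46471071e-05,
        1.68361156e+00, -1.03144428e-01]), 'qvel': array([ 0.0011028 ,  0.00054232, -0.00040513,  0.00072485, -0.00021967,
       -0.00063869]), 'joint_torque': array([-1.11790489e-04, -3.40201485e+01, -3.02419138e+01,  7.14623882e-02,
        3.33149219e-02, -1.37530033e-04]), 'tool_pos': array([0.18256673, 0.51821667, 0.19663512]), 'ee_rot': array([-3.13943308e+00, -2.08905968e-04,  2.80282620e+00]), 'wrist_force': array([-0.33587273, -0.63588229,  0.1411284 ]), 'wrist_torque': array([-0.02956054, -0.03090954,  0.01968624]), 'finger_force': 0.0, 'width': 0.09415823612102774}
top 516.5798027109757 [ 0.41274761 -0.05190881  1.36410429]
side 470.6745778524236 [0.08530192 0.9199407  0.58712532]
```

View pics/top0.png

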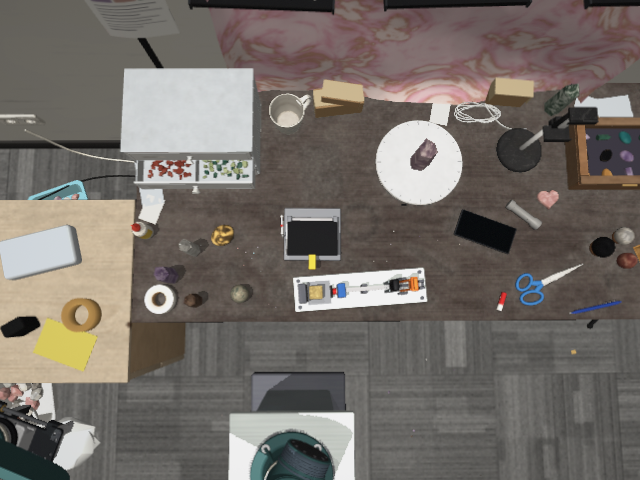

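View pics/side0.png

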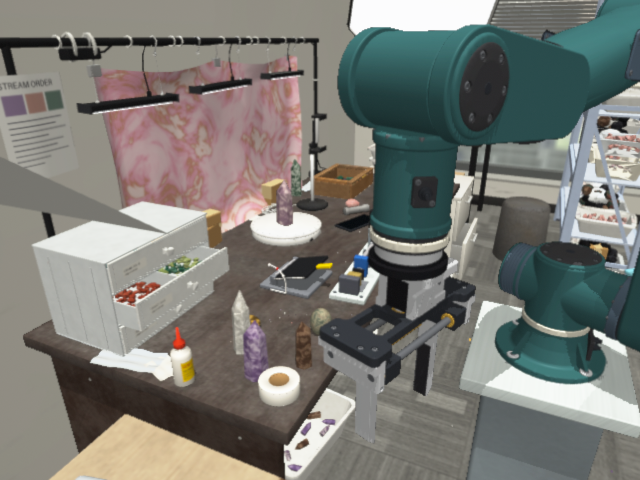

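Top view: station spans columns 293–427 at rows 268–310 (stone 317,292; blue jaw 340,290; trigger about 415,284), with the lamp at (313,233) and its tab at (312,262). The side view shows the lamp panel a little raised, tab at (323,266).

```bash
python3 - <<'E'
from h import *
t=cv2.imread('pics/top0.png')[200:320,275:435]; s=cv2.imread('pics/side0.png')[220:320,250:400]
a=cv2.resize(t,None,fx=5,fy=5,interpolation=cv2.INTER_CUBIC)[:, :800]
cv2.imwrite('pics/topc.png',a); cv2.imwrite('pics/sidec.png',cv2.resize(s,None,fx=5,fy=5,interpolation=cv2.INTER_CUBIC))
for n in('station','trigger_grip','trigger_roll','grip_mid','lamp_base','lamp_tab','stone','jaw_block','egg_ocean'):
    for c in('top','side'):
        r=robot.find_in(n,c); print(n,c,[(np.round(q['extent'],1),round(q['conf'],2)) for q in r[:2]])
E
```

```text
station top [(array([360.4, 290.3, 129.9,  42.8]), 0.63)]
station side [(array([351.9, 257.6,  49.9,  96.4]), 0.64)]
trigger_grip top [(array([415. , 284.1,   6. ,  16.2]), 0.62)]
trigger_grip side [(array([320.8, 320.2,  19.5,  23.5]), 0.62)]
trigger_roll top []
trigger_roll side []
grip_mid top [(array([392.3, 285.4,  17.2,  19.3]), 0.45)]
grip_mid side [(array([370.4, 232.6,   5.2,  26.1]), 0.62)]
lamp_base top [(array([310.2, 239.6,  59.3,  60.1]), 0.81)]
lamp_base side [(array([295.6, 277.8,  75.5,  42.5]), 0.88), (array([304.7, 268.9,  56.8,  26.3]), 0.6)]
lamp_tab top [(array([312.1, 243.3,  49.9,  52.2]), 0.9), (array([358.9, 291. ,  60.5,  15.4]), 0.34)]
lamp_tab side [(array([306.4, 266.3,  56.7,  28.4]), 0.96)]
stone top [(array([316. , 295.5,  17.8,  14.7]), 0.71)]
stone side [(array([355.9, 276.5,  18.6,   7.4]), 0.65)]
jaw_block top [(array([379.8, 291.5,  82. ,  11. ]), 0.88)]
jaw_block side [(array([361.8, 259.4,  16.9,  34.3]), 0.75)]
egg_ocean top [(array([240.7, 294.6,  19. ,  14.4]), 0.69)]
egg_ocean side [(array([322. , 320.9,  19.8,  23.3]), 0.69)]
```

View pics/topc.png

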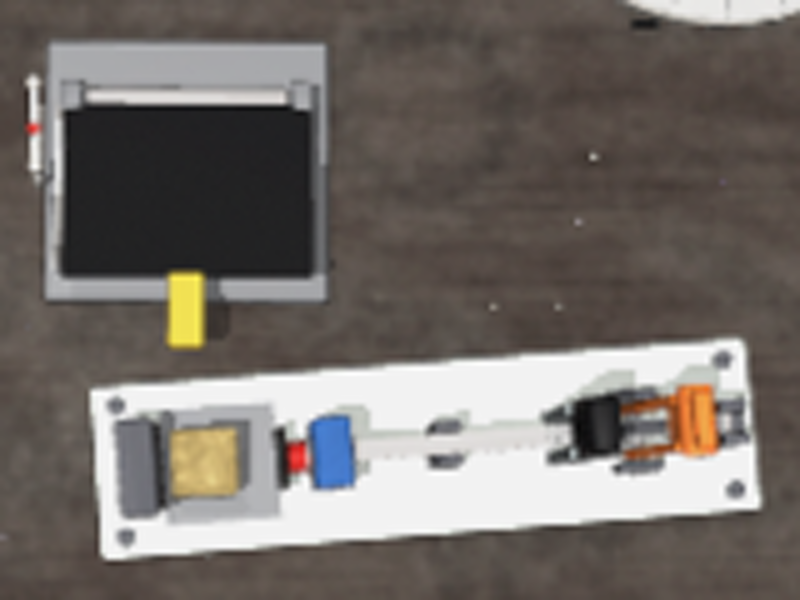

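View pics/sidec.png

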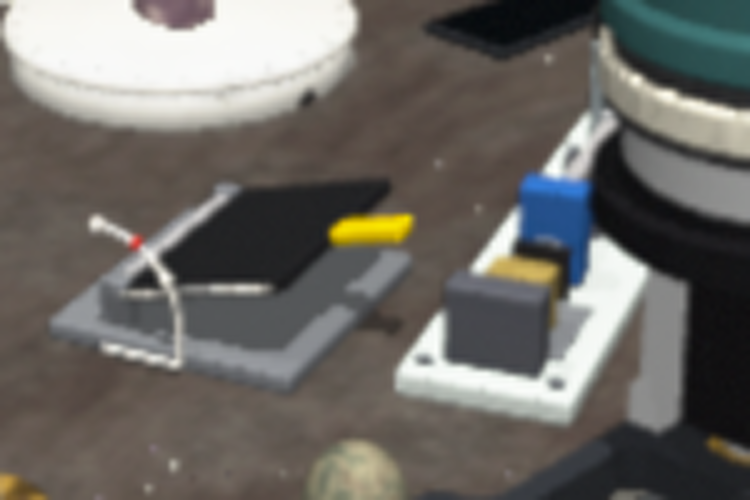

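```bash
cat >> h.py <<'E'
def fit(px,loc,z,c='top'):
    w=np.array([px2z(c,(p[0]/5+275,p[1]/5+200),z)[:2] for p in px]); l=np.array(loc,float)
    a=w-w.mean(0); b=l-l.mean(0); th=np.arctan2((b[:,0]*a[:,1]-b[:,1]*a[:,0]).sum(),(a*b).sum())
    Q=np.array([[np.cos(th),-np.sin(th)],[np.sin(th),np.cos(th)]]); t=w.mean(0)-Q@l.mean(0)
    return t,th,Q,(w-(l@Q.T+t))
E
python3 - <<'E'
from h import *
np.set_printoptions(precision=4,suppress=True)
t,th,Q,res=fit([(90,390),(745,338),(762,510),(103,558)],[(.045,.16),(.045,-.185),(-.045,-.185),(-.045,.16)],.015)
print('station',t,th,'\n',res)
S=lambda x,y,z:np.r_[Q@[x,y]+t,z]
for n,p in dict(grip=(0,-.084,.125),griptop=(0,-.084,.158),roll=(0,-.12,.125),trigtop=(0,-.12,.14)).items(): print(n,S(*p),proj('top',S(*p)),proj('side',S(*p)))
print('stone px z.049',px2z('top',(275+205/5,200+462/5),.049),'jaw z.07',px2z('top',(275+333/5,200+452/5),.07))
inv=lambda P:Q.T@(P[:2]-t)
for n,p,z in(('stone',(205,462),.049),('jawfront',(312,455),.07),('jawback',(354,450),.07),('stopR',(158,466),.06),('grip',(597,425),.158),('trig',(697,420),.14)): print(n,'local',inv(px2z('top',(275+p[0]/5,200+p[1]/5),z)))
w=np.array([px2z('top',(x/5+275,y/5+200),.012)[:2] for x,y in[(48,43),(327,41),(327,300),(47,301)]]); print('lampbase',w, np.linalg.norm(w[1]-w[0]),np.linalg.norm(w[2]-w[1]))
h1,h2=[px2z('top',(x/5+275,96/5+200),.03) for x in(75,300)];print('hinge',h1,h2)
hm=(h1+h2)/2
# tab angle from top tip & side tip
for z in(.03,.06,.08): print(z,px2z('top',(186/5+275,348/5+200),z))
for a in np.radians([0,10,15,20,25,30]):
    e=hm+[-.138*np.cos(a),0,.138*np.sin(a)]; e[1]=px2z('top',(186/5+275,348/5+200),e[2])[1]
    print(np.degrees(a),e,(proj('top',e)[0]-[275,200])*5,(proj('side',e)[0]-[250,220])*5)
E
```

```text
station [ 0.4592 -0.168 ] 0.07102191568055229 
 [[-0.0014 -0.0002]
 [-0.0001  0.0003]
 [-0.      0.0006]
 [ 0.0015 -0.0006]]
grip [ 0.4651 -0.2518  0.125 ] [[394.2134 285.8282]] [[374.5355 220.9764]]
griptop [ 0.4651 -0.2518  0.158 ] [[396.4743 285.2184]] [[375.067  209.7217]]
roll [ 0.4677 -0.2877  0.125 ] [[409.1159 284.6891]] [[377.7986 216.7787]]
trigtop [ 0.4677 -0.2877  0.14  ] [[410.3087 284.4023]] [[378.0479 211.7904]]
stone px z.049 [ 0.4526 -0.065   0.049 ] jaw z.07 [ 0.4567 -0.1287  0.07  ]
stone local [0.0008 0.1033]
jawfront local [-0.0004  0.05  ]
jawback local [0.0005 0.0288]
stopR local [0.0002 0.1271]
grip local [ 0.0009 -0.0792]
trig local [ 0.0002 -0.1298]
lampbase [[ 0.676   0.0171]
 [ 0.6767 -0.1313]
 [ 0.5383 -0.1299]
 [ 0.5383  0.0173]] 0.14849551573324968 0.1384559202753934
hinge [0.6443 0.002  0.03  ] [ 0.6439 -0.1158  0.03  ]
0.03 [ 0.512  -0.0556  0.03  ]
0.06 [ 0.5097 -0.0555  0.06  ]
0.08 [ 0.5082 -0.0555  0.08  ]
0.0 [ 0.5061 -0.0556  0.03  ] [186.0425 359.297 ] [411.9088 292.0925]
10.0 [ 0.5082 -0.0555  0.054 ] [186.0146 351.8729] [408.4563 249.1782]
14.999999999999998 [ 0.5108 -0.0555  0.0657] [185.9887 345.0048] [403.8718 227.3159]
20.0 [ 0.5144 -0.0555  0.0772] [185.9549 336.0301] [397.4055 205.4378]
25.0 [ 0.519  -0.0554  0.0883] [185.9133 324.9734] [389.0998 183.7398]
29.999999999999996 [ 0.5246 -0.0554  0.099 ] [185.8641 311.8821] [379.017  162.4186]
```

Emit:
servo_tool([
  [-0.3, -0.25, 0, 0, 0, 0, 60],
  [-0.6, -0.5, 0, 0, 0, 0, 60],
  [-0.9, -0.75, 0, 0, 0, 0, 60],
  [-1, -0.83, 0, 0, 0, 0, 60],
])

```text
time: 1.33
tool_pos: [0.2512, 0.404, 0.198]
ee_rot: [-3.141, 0.002, 2.8]
wrist_force: [-0.0, -0.5, 1.1]
width: 0.0706
finger_force: 0.0
```

Emit:
servo_tool([
  [-0.3, -0.25, 0, 0, 0, 0, 60],
  [-0.6, -0.5, 0, 0, 0, 0, 60],
  [-0.9, -0.75, 0, 0, 0, 0, 60],
  [-1, -0.83, 0, 0, 0, 0, 60],
])

```text
time: 1.67
tool_pos: [0.3181, 0.2922, 0.1981]
ee_rot: [-3.141, 0.002, 2.799]
wrist_force: [0.3, 0.5, -0.1]
width: 0.0599
finger_force: 0.0
```

Emit:
servo_tool([
  [-0.3, -0.25, 0, 0, 0, 0, 60],
  [-0.6, -0.5, 0, 0, 0, 0, 60],
  [-0.9, -0.75, 0, 0, 0, 0, 60],
  [-1, -0.83, 0, 0, 0, 0, 60],
])

```text
time: 2.0
tool_pos: [0.3848, 0.1804, 0.1979]
ee_rot: [-3.14, 0.002, 2.798]
wrist_force: [1.0, 1.1, -0.2]
width: 0.06
finger_force: 0.0
```

Emit:
servo_tool([
  [-0.3, -0.25, 0, 0, 0, 0, 60],
  [-0.6, -0.5, 0, 0, 0, 0, 60],
  [-0.9, -0.75, 0, 0, 0, 0, 60],
  [-1, -0.83, 0, 0, 0, 0, 60],
])

```text
time: 2.33
tool_pos: [0.4515, 0.0687, 0.1977]
ee_rot: [-3.14, 0.001, 2.798]
wrist_force: [0.4, 0.0, -0.1]
width: 0.0599
finger_force: 0.0
```

Emit:
servo_tool([
  [-0.3, -0.25, 0, 0, 0, 0, 50],
  [-0.6, -0.5, 0, 0, 0, 0.07, 50],
  [-0.9, -0.75, 0, 0, 0, 0.14, 50],
  [-1, -0.83, 0, 0, 0, 0.21, 50],
  [-1, -0.83, 0, 0, 0, 0.21, 50],
  [-1, -0.83, 0, 0, 0, 0.21, 50],
])

```text
time: 2.83
tool_pos: [0.5163, -0.0386, 0.1974]
ee_rot: [3.141, -0.002, 2.474]
wrist_force: [0.0, 0.7, 0.4]
width: 0.0499
finger_force: 0.0
```

```bash
python3 - <<'E'
from h import *
o=robot.get_obs(); print(o['time'],o['tool_pos'],o['ee_rot'],o['width']); print(tool([.525,-.0555,.11],[np.pi,0,np.pi]))
E
```

```text
2.8333 [ 0.51627756 -0.03863018  0.19738238] [ 3.14139431e+00 -1.70148889e-03  2.47430005e+00] 0.04994889553581675
(array([-0.174, -0.079,  0.874]), array([ 0.   , -0.001, -0.425]))
```

Emit:
servo_tool([
  [-0.17, -0.08, 0.2, 0, 0, -0.08, 50],
  [-0.17, -0.08, 0.4, 0, 0, -0.16, 50],
  [-0.17, -0.08, 0.6, 0, 0, -0.24, 50],
  [-0.17, -0.08, 0.8, 0, 0, -0.32, 50],
  [-0.17, -0.08, 0.87, 0, 0, -0.4, 50],
  [-0.17, -0.08, 0.87, 0, 0, -0.425, 50],
  [-0.17, -0.08, 0.87, 0, 0, -0.425, 50],
])

```text
time: 3.42
tool_pos: [0.5237, -0.0535, 0.1102]
ee_rot: [3.141, -0.002, -3.138]
wrist_force: [0.7, 0.2, 0.4]
width: 0.0501
finger_force: 0.0
```

```bash
python3 - <<'E'
from h import *
snap('side','s1.png'); im=cv2.imread('pics/s1.png')
cv2.imwrite('pics/s1c.png',cv2.resize(im[180:320,240:400],None,fx=5,fy=4.2857))
o=robot.get_obs(); print(o['time'],o['tool_pos'],o['ee_rot']); print(tool([.525,-.0555,.067],[np.pi,0,np.pi]))
E
```

```text
3.4667 [ 0.52430017 -0.05384714  0.11093013] [ 3.14090546e+00 -5.74199258e-05 -3.14001998e+00]
(array([-0.007, -0.017,  0.439]), array([ 0.   , -0.   ,  0.001]))
```

View pics/s1c.png

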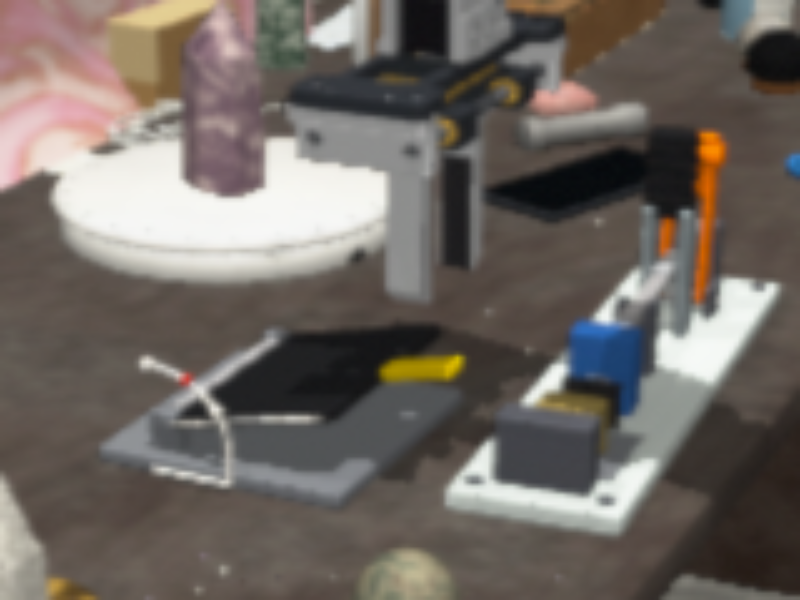

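The crop shows the open fingers hanging above the tab (tab at 422,368), and grip and orange trigger unobstructed at (670,180)/(710,150). Next: descend and pinch the tab.

Emit:
servo_tool([
  [0, -0.02, 0.22, 0, 0, 0, 50],
  [0, -0.02, 0.44, 0, 0, 0, 50],
  [0, -0.02, 0.44, 0, 0, 0, 50],
  [0, -0.02, 0.44, 0, 0, 0, 30],
  [0, -0.02, 0.44, 0, 0, 0, 24],
  [0, -0.02, 0.44, 0, 0, 0, 16],
  [0, -0.02, 0.44, 0, 0, 0, 14],
  [0, -0.02, 0.44, 0, 0, 0, 14],
  [0, -0.02, 0.44, 0, 0, 0, 14],
  [0, -0.02, 0.44, 0, 0, 0, 14],
])

```text
time: 4.3
tool_pos: [0.5251, -0.0577, 0.0672]
ee_rot: [-3.142, 0.001, 3.14]
wrist_force: [-0.5, -0.4, -0.4]
width: 0.0139
finger_force: 0.0
```

```bash
python3 - <<'E'
from h import *
o=robot.get_obs(); p=o['tool_pos']; print(o['time'],p,o['wrist_force'],o['width'],o['finger_force'])
H=np.array([.644,.03]); r=.124; a0=np.radians(14.5)
for a in np.radians(np.linspace(14.5,60,11)):
    d=[r*(np.cos(a0)-np.cos(a)),r*(np.sin(a)-np.sin(a0))]
    print(np.round(R.from_euler('xyz',o['ee_rot']).inv().apply([d[0],0,d[1]])/.1,2))
E
```

```text
4.3 [ 0.52508134 -0.05771523  0.06720035] [-0.45286098 -0.40013952 -0.41218932] 0.013947489281284016 0.0
[0. 0. 0.]
[-0.03  0.   -0.09]
[-0.06  0.   -0.19]
[-0.11  0.   -0.27]
[-0.16  0.   -0.36]
[-0.21  0.   -0.44]
[-0.28  0.   -0.52]
[-0.35  0.   -0.59]
[-0.42  0.   -0.65]
[-0.5   0.   -0.71]
[-0.58  0.   -0.76]
```

The fingers closed to 14 mm with no force, so they missed the tab. Looking again.

```bash
python3 - <<'E'
from h import *
snap('side','s2.png'); im=cv2.imread('pics/s2.png')
snap('top','t2.png'); it=cv2.imread('pics/t2.png')
a=cv2.resize(im[220:300,260:360],None,fx=4,fy=4,interpolation=2); b=cv2.resize(it[200:280,270:370],None,fx=4,fy=4,interpolation=2)
cv2.imwrite('pics/c2.png',np.hstack([a,b]))
tip=[.5251,-.0577,.0502]; print((proj('side',tip)-[260,220])*4,(proj('top',tip)-[270,200])*4)
E
```

```text
[[263.76416251 198.25877236]] [[172.10374063 255.46561878]]
```

View pics/c2.png

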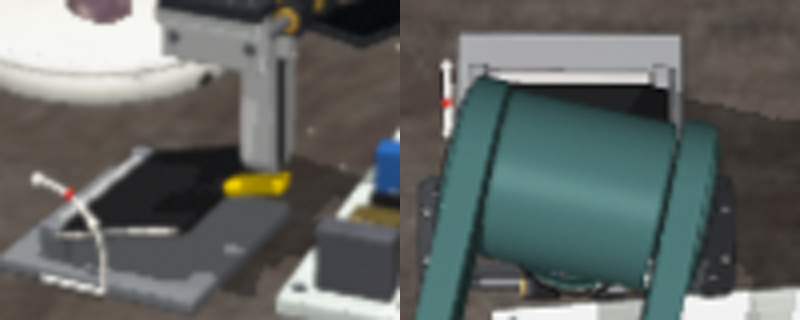

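```bash
python3 - <<'E'
from h import *
for y in(-.029,-.017,-.079,-.091):
  for dx in(-.008,.008): print(y,dx,proj('side',[.5243+dx,y,.094])[0].round(1))
print('now')
for y in(-.051,-.038):
  for dx in(-.008,.008): print(y,dx,proj('side',[.5251+dx,y,.0502])[0].round(1))
# triangulate tab: side tip & top tip
def ray(c,uv):
    a=px2z(c,uv,0);b=px2z(c,uv,.1);return a,(b-a)
for s,t in(((332.5,265.7),(275+186/5,200+348/5)),((315.7,266.3),(275+186/5,200+272/5))):
    a,d=ray('side',s);b,e=ray('top',t); k=np.linalg.lstsq(np.c_[d,-e],b-a,rcond=None)[0]; print(a+k[0]*d,b+k[1]*e)
K,D,r,t=cam('side'); print(proj('side',[[.525,-.05,z] for z in(.05,.06,.07)]))
E
```

```text
-0.029 -0.008 [324.4 259. ]
-0.029 0.008 [318.5 257.8]
-0.017 -0.008 [322.4 260.9]
-0.017 0.008 [316.4 259.7]
-0.079 -0.008 [332.6 251.3]
-0.079 0.008 [326.9 250.3]
-0.091 -0.008 [334.5 249.6]
-0.091 0.008 [328.8 248.5]
now
-0.051 -0.008 [327.7 271.2]
-0.051 0.008 [322. 270.]
-0.038 -0.008 [325.6 273.4]
-0.038 0.008 [319.8 272.2]
[ 0.50655562 -0.05657795  0.06544716] [ 0.50931465 -0.05549577  0.06564936]
[ 0.55226707 -0.05423361  0.05540122] [ 0.54887177 -0.05567068  0.05505229]
[[324.72394021 270.88232089]
 [324.73214373 267.33645258]
 [324.74039699 263.76648808]]
```

```bash
python3 - <<'E'
from h import *
M=R.from_euler('xyz',[-3.1394,0,2.8028])
for z in(.017,.0,-.008):
  for y in(.053,-.053): print(z,y,proj('side',M.apply([0,y,z])+[.18257,.51822,.19664])[0].round(1))
for n,uv in(('near finger bottom in s1',(325,250.5)),('far',(331,242.5))):
    for z in(.094,.104,.119): print(n,z,px2z('side',uv,z))
E
```

```text
0.017 0.053 [362.4 457.4]
0.017 -0.053 [418.5 406.3]
0.0 0.053 [363.  445.6]
0.0 -0.053 [419.6 395.3]
-0.008 0.053 [363.2 439.9]
-0.008 -0.053 [420.2 390. ]
near finger bottom in s1 0.094 [ 0.53597719 -0.07562735  0.094     ]
near finger bottom in s1 0.104 [ 0.52683802 -0.05543841  0.104     ]
near finger bottom in s1 0.119 [ 0.51312928 -0.02515499  0.119     ]
far 0.094 [ 0.54283033 -0.12914885  0.094     ]
far 0.104 [ 0.5335522  -0.10787455  0.104     ]
far 0.119 [ 0.51963499 -0.0759631   0.119     ]
```

```bash
python3 - <<'E'
from h import *
im=cv2.imread('pics/s2.png'); cv2.imwrite('pics/c3.png',cv2.resize(im[225:285,290:370],None,fx=9,fy=9,interpolation=2))
E
```

```text
(no output)
```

View pics/c3.png

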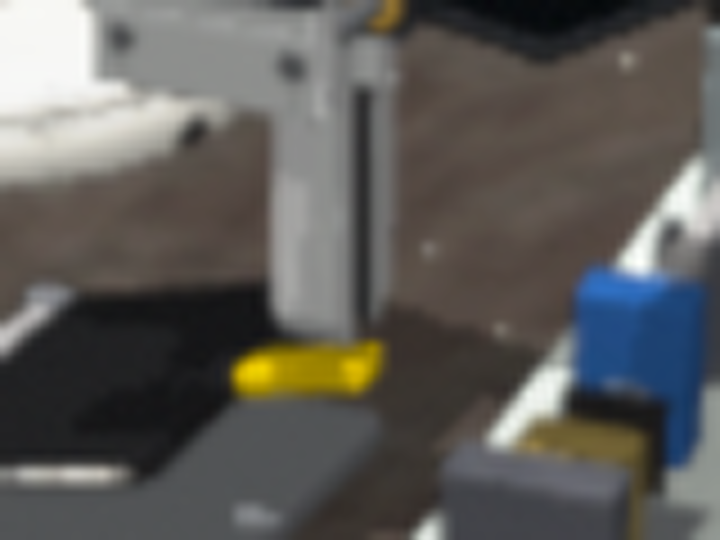

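Crop: both fingertips end at row ~340, just above the yellow tab (230–380, 345–395), so the real tips sit about 24 mm higher than the nominal ones. I'll reopen, lower 24 mm and pinch; this is safe under either reading.

Emit:
servo_tool([
  [0, 0.01, 0, 0, 0, 0, 45],
  [0, 0.01, 0, 0, 0, 0, 45],
  [0, 0.01, 0, 0, 0, 0, 45],
  [0, 0.01, 0, 0, 0, 0, 45],
  [0, 0.01, 0.12, 0, 0, 0, 45],
  [0, 0.01, 0.24, 0, 0, 0, 45],
  [0, 0.01, 0.24, 0, 0, 0, 30],
  [0, 0.01, 0.24, 0, 0, 0, 20],
  [0, 0.01, 0.24, 0, 0, 0, 15],
  [0, 0.01, 0.24, 0, 0, 0, 14],
  [0, 0.01, 0.24, 0, 0, 0, 14],
  [0, 0.01, 0.24, 0, 0, 0, 14],
])

```text
time: 5.4
tool_pos: [0.5249, -0.0537, 0.0427]
ee_rot: [3.136, 0.0, 3.141]
wrist_force: [0.3, 6.5, -0.7]
width: 0.0174
finger_force: 30.0
```

Gripped (17.4 mm, 30 N). Raising along the arc.

Emit:
servo_tool([
  [-0.03, -0.01, -0.09, 0, 0, 0, 14],
  [-0.06, -0.02, -0.19, 0, 0, 0, 14],
  [-0.11, -0.02, -0.27, 0, 0, 0, 14],
  [-0.16, -0.02, -0.36, 0, 0, 0, 14],
  [-0.21, -0.02, -0.44, 0, 0, 0, 14],
  [-0.28, -0.02, -0.52, 0, 0, 0, 14],
  [-0.35, -0.02, -0.59, 0, 0, 0, 14],
  [-0.42, -0.02, -0.65, 0, 0, 0, 14],
  [-0.5, -0.02, -0.71, 0, 0, 0, 14],
  [-0.57, -0.02, -0.755, 0, 0, 0, 14],
  [-0.57, -0.02, -0.755, 0, 0, 0, 14],
  [-0.57, -0.02, -0.755, 0, 0, 0, 14],
])

```text
time: 6.4
tool_pos: [0.5815, -0.0544, 0.1174]
ee_rot: [3.134, -0.002, -3.141]
wrist_force: [0.4, 8.3, -2.7]
width: 0.0179
finger_force: 30.0
```

```bash
python3 - <<'E'
from h import *
snap('side','s4.png'); im=cv2.imread('pics/s4.png')
cv2.imwrite('pics/c4.png',cv2.resize(im[200:295,260:360],None,fx=6,fy=6,interpolation=2))
o=robot.get_obs(); print(o['time'],o['tool_pos'],o['wrist_force'],o['width'],o['finger_force'])
for a in np.radians([50,55,60,65]): # panel edges from hinge (+y side) and tab tip
    P=[[.644-q*np.cos(a),y,.03+q*np.sin(a)] for q,y in((.0,.008),(.098,.008),(.098,-.122),(.138,-.0555))]
    print(np.degrees(a),((proj('side',P)-[260,200])*6).round(0).tolist())
E
```

```text
6.45 [ 0.58145285 -0.05434618  0.11744009] [-0.39430643  9.52984368 -2.40145187] 0.017940737063356738 29.996870756149292
50.0 [[76.0, 471.0], [203.0, 336.0], [341.0, 224.0], [328.0, 222.0]]
55.0 [[76.0, 471.0], [188.0, 322.0], [327.0, 210.0], [307.0, 202.0]]
59.99999999999999 [[76.0, 471.0], [172.0, 308.0], [312.0, 198.0], [285.0, 183.0]]
65.0 [[76.0, 471.0], [155.0, 296.0], [297.0, 187.0], [262.0, 167.0]]
```

View pics/c4.png

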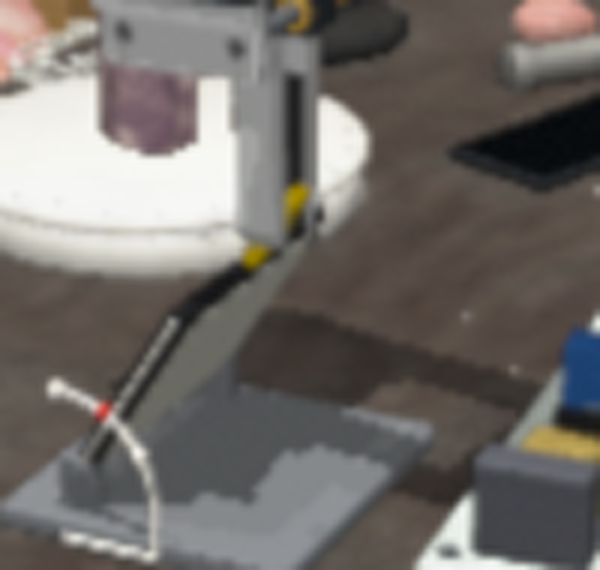

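The panel stands near 58–59° (white edge line from (118,405) to (178,318), red dot at (104,411)). A small nudge, then release, retreat upward and check.

Emit:
servo_tool([
  [-0.02, 0, -0.013, 0, 0, 0, 14],
  [-0.02, 0, -0.013, 0, 0, 0, 14],
  [-0.02, -0.01, -0.013, 0, 0, 0, 40],
  [-0.02, -0.01, -0.013, 0, 0, 0, 40],
  [-0.02, -0.01, -0.013, 0, 0, 0, 40],
  [-0.02, -0.01, -0.3, 0, 0, 0, 60],
  [-0.02, -0.01, -0.65, 0, 0, 0, 80],
  [-0.02, -0.01, -1, 0, 0, 0, 80],
  [-0.02, -0.01, -1, 0, 0, 0, 80],
])

```text
time: 7.2
tool_pos: [0.5875, -0.0611, 0.2284]
ee_rot: [-3.138, 0.017, 3.14]
wrist_force: [0.4, 0.0, 2.4]
width: 0.0608
finger_force: 0.0
```

Emit:
servo_tool([
  [0.3, -0.3, 0, 0, 0, 0, 80],
  [0.6, -0.6, 0, 0, 0, 0, 80],
  [0.9, -0.9, 0, 0, 0, -0.045, 80],
  [1, -1, 0, 0, 0, -0.045, 80],
  [1, -1, 0, 0, 0, -0.045, 80],
])

```text
time: 7.62
tool_pos: [0.4819, -0.1627, 0.2196]
ee_rot: [-3.139, 0.002, -3.077]
wrist_force: [1.0, 0.2, 0.3]
width: 0.0801
finger_force: 0.0
```

```bash
python3 - <<'E'
from h import *
snap('side','s5.png'); im=cv2.imread('pics/s5.png')
cv2.imwrite('pics/c5.png',cv2.resize(im[180:295,260:390],None,fx=6,fy=5.2,interpolation=2))
o=robot.get_obs(); print(o['time'],o['tool_pos'],o['ee_rot'],o['wrist_force'],o['width'])
for a in np.radians([50,55,60,65]):
    P=[[.644-q*np.cos(a),y,.03+q*np.sin(a)] for q,y in((.0,.008),(.098,.008),(.098,-.122),(.138,-.0555),(.098,-.0555))]
    print(np.degrees(a),((proj('side',P)-[260,180])*[6,5.2]).round(0).tolist())
E
```

```text
7.6667 [ 0.48321127 -0.16125484  0.21940075] [-3.14005838e+00  2.42178458e-03 -3.07587168e+00] [ 0.15190864 -0.27786621 -0.02479745] 0.07970388033219071
50.0 [[76.0, 512.0], [203.0, 395.0], [341.0, 298.0], [328.0, 296.0], [273.0, 345.0]]
55.0 [[76.0, 512.0], [188.0, 383.0], [327.0, 286.0], [307.0, 279.0], [259.0, 333.0]]
59.99999999999999 [[76.0, 512.0], [172.0, 371.0], [312.0, 276.0], [285.0, 263.0], [244.0, 322.0]]
65.0 [[76.0, 512.0], [155.0, 361.0], [297.0, 266.0], [262.0, 249.0], [228.0, 312.0]]
```

View pics/c5.png

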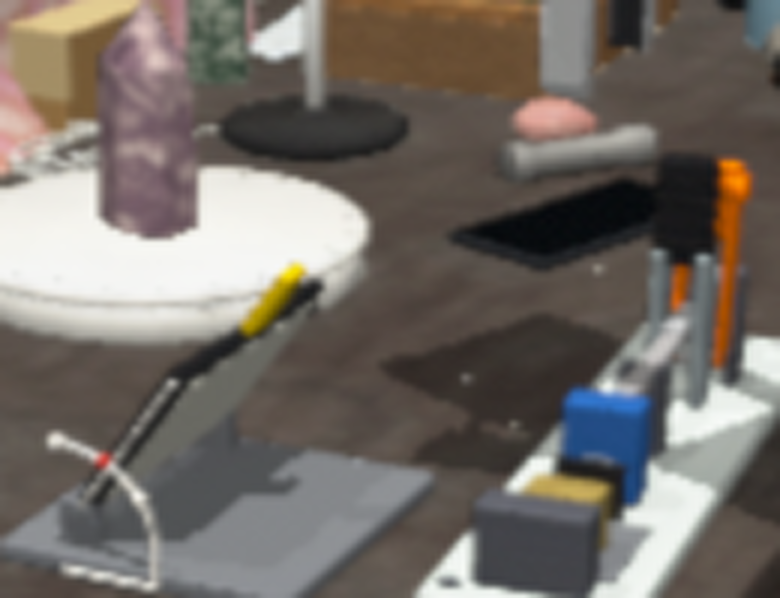

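```bash
python3 - <<'E'
from h import *
from scipy.optimize import least_squares as L
sp=lambda p:np.array(p)/[6,5.2]+[260,180]; tp=lambda p:np.array(p)/5+[275,200]
side=[sp(p) for p in((55,440),(103,460),(140,495))]; top=[tp(p) for p in((33,78),(33,128))]
def Q(v,a,q=None): a=np.radians(a); return [v[0]-v[3]*np.cos(a),v[2],v[1]+v[3]*np.sin(a)]
def f(v): return np.r_[(proj('side',[Q(v,a) for a in(90,60,30)])-side).ravel(),(proj('top',[Q(v,a) for a in(90,60)])-top).ravel(),(v[0]-.644)*300,(v[1]-.03)*1000]
s=L(f,[.644,.03,.025,.05]);print('quad',s.x,np.round(s.fun,2)); H=s.x[:2]
# panel: tab tip/base at y=-.0555, thickness offset n normal
def g(v):
    a,n=v; c,sn=np.cos(a),np.sin(a); P=[[H[0]-q*c+n*sn,-.0555,H[1]+q*sn+n*c] for q in(.138,.098)]
    return np.r_[(proj('side',P)-[sp((298,268)),sp((250,328))]).ravel(), n*500]
s=L(g,[1.,0]);print('tab',np.degrees(s.x[0]),s.x[1],s.fun.round(2))
def g2(v): # near-edge white line: two points at unknown q, y
    a,q1,q2,y=v; P=[[H[0]-q*np.cos(a),y,H[1]+q*np.sin(a)] for q in(q1,q2)]
    return np.r_[(proj('side',P)-[sp((95,495)),sp((178,382))]).ravel(),(y-.009)*500]
s=L(g2,[1.,.02,.09,.009]);print('edge',np.degrees(s.x[0]),s.x[1:],s.fun.round(2))
t=np.array([.4592,-.168]);th=.071;q=np.array([[np.cos(th),-np.sin(th)],[np.sin(th),np.cos(th)]])
T=q@[0,-.076-.039]+t; print('squeeze tgt',T,tool([T[0],T[1],.17],[np.pi,0,np.pi+th]))
E
```

```text
quad [0.64436498 0.03001726 0.02138666 0.04555206] [-0.14 -0.25 -0.04 -0.17 -0.06  0.41  0.01  0.51  0.12 -0.21  0.11  0.02]
tab 57.47044924795268 1.7637233473551097e-05 [-0.43  0.48  0.12 -0.08  0.01]
edge 56.61831167359408 [0.0153608  0.09575303 0.00878547] [-0.76 -0.53  0.12  0.08 -0.11]
squeeze tgt [ 0.46735814 -0.28271026] (array([ 0.239, -1.201,  0.495]), array([-0.001,  0.002, -0.003]))
```

Emit:
servo_tool([
  [0.1, -0.4, 0, 0, 0, 0, 84],
  [0.2, -0.8, 0, 0, 0, 0, 84],
  [0.24, -1, 0, 0, 0, 0, 84],
  [0.24, -1, 0, 0, 0, 0, 84],
])

```text
time: 8.0
tool_pos: [0.467, -0.2642, 0.2179]
ee_rot: [-3.14, -0.0, -3.076]
wrist_force: [-0.4, 0.8, 0.1]
width: 0.084
finger_force: 0.0
```

```bash
cat > lamp.py <<'E'
from h import *
from scipy.optimize import least_squares as L
import sys
def cen(im,box):
    c0,r0,c1,r1=box; s=cv2.cvtColor(im[r0:r1,c0:c1],cv2.COLOR_BGR2HSV)
    m=cv2.inRange(s,(22,120,60),(35,255,255)); n,l,st,ce=cv2.connectedComponentsWithStats(m); 
    if n<2: return None
    k=1+st[1:,4].argmax(); return ce[k]+[c0,r0],st[k]
def tabc(a,n=0): # mean of box projected
    c,s=np.cos(a),np.sin(a); return [.6443-.118*c,-.0555,.03+.118*s]
for ims in((('top','pics/top0.png'),('side','pics/side0.png')),(('top',sys.argv[1]),('side',sys.argv[2]))):
    for c,fn in ims:
        r=cen(cv2.imread(fn),(290,200,340,280))
        if r is None: print(c,'none');continue
        s=L(lambda v:proj(c,tabc(v[0]))[0]-r[0],[.8]); print(c,r[0].round(2),r[1],'angle',np.degrees(s.x[0]).round(2),s.fun.round(2))
E
python3 - <<'E'
from h import *
snap('side','s6.png');snap('top','t6.png');o=robot.get_obs(); print(o['time'],o['tool_pos'])
E
python3 lamp.py pics/t6.png pics/s6.png
```

```text
8.1 [ 0.46758268 -0.26082102  0.21809767]
top [311.73 261.7 ] [ 18  54   8  16 120] angle 14.14 [0.43 0.  ]
side [323.67 265.49] [25 63 18  6 96] angle 15.51 [-0.05  0.01]
top [312.11 237.29] [19 33  8 10 70] angle 58.41 [ 0.04 -0.  ]
side [305.   237.74] [10 31 11 14 61] angle 57.82 [ 0.28 -0.34]
```

Both cameras agree on about 58°. There's plenty of time, so I'll go back and nudge it the last 2°.

```bash
python3 -c "
from h import *
print(tool([.5845,-.0555,.2181],[np.pi,0,np.pi]))"
```

```text
(array([-1.308,  1.967,  0.002]), array([0.001, 0.   , 0.044]))
```

Emit:
servo_tool([
  [-0.22, 0.33, 0, 0, 0, 0, 50],
  [-0.44, 0.66, 0, 0, 0, 0, 50],
  [-0.65, 0.98, 0, 0, 0, 0, 50],
  [-0.65, 0.98, 0, 0, 0, 0, 50],
])

```text
time: 8.43
tool_pos: [0.5277, -0.151, 0.2184]
ee_rot: [3.138, 0.003, -3.062]
wrist_force: [0.3, -0.8, -0.1]
width: 0.0609
finger_force: 0.0
```

Emit:
servo_tool([
  [-0.22, 0.33, 0, 0, 0, 0, 50],
  [-0.44, 0.66, 0, 0, 0, 0, 50],
  [-0.66, 0.985, 0, 0, 0, 0.044, 50],
  [-0.66, 0.985, 0, 0, 0, 0.044, 50],
  [-0.66, 0.985, 0, 0, 0, 0.044, 50],
  [-0.66, 0.985, 0, 0, 0, 0.044, 50],
])

```text
time: 8.93
tool_pos: [0.5836, -0.055, 0.2183]
ee_rot: [-3.141, -0.0, -3.139]
wrist_force: [-1.2, 0.6, 0.3]
width: 0.0498
finger_force: 0.0
```

```bash
python3 -c "
from h import *
o=robot.get_obs();print(o['tool_pos'],o['width'])
print(tool([.5845,-.0555,.119],[np.pi,0,np.pi]))"
```

```text
[ 0.58361974 -0.05499972  0.21831595] 0.04980256669240636
(array([-0.009, -0.005,  0.993]), array([-0.   , -0.   ,  0.002]))
```

Emit:
servo_tool([
  [0, 0, 0.4, 0, 0, 0, 50],
  [0, 0, 0.7, 0, 0, 0, 50],
  [0, 0, 0.99, 0, 0, 0, 50],
  [0, 0, 0.99, 0, 0, 0, 40],
  [0, 0, 0.99, 0, 0, 0, 20],
  [0, 0, 0.99, 0, 0, 0, 14],
  [0, 0, 0.99, 0, 0, 0, 14],
  [0, 0, 0.99, 0, 0, 0, 14],
  [0, 0, 0.99, 0, 0, 0, 14],
  [-0.02, 0, 0.98, 0, 0, 0, 14],
  [-0.04, 0, 0.965, 0, 0, 0, 14],
  [-0.04, 0, 0.965, 0, 0, 0, 14],
])

```text
time: 9.93
tool_pos: [0.587, -0.0544, 0.1234]
ee_rot: [3.139, -0.001, -3.14]
wrist_force: [-3.9, 4.2, 4.0]
width: 0.0176
finger_force: 30.0
```

Emit:
servo_tool([
  [0, 0, 0, 0, 0, 0, 14],
  [0, 0, 0, 0, 0, 0, 40],
  [0, 0, 0, 0, 0, 0, 50],
  [0, 0, 0, 0, 0, 0, 50],
  [0, 0, 0, 0, 0, 0, 50],
  [0, 0, -0.3, 0, 0, 0, 60],
  [0, 0, -0.65, 0, 0, 0, 60],
  [0, 0, -1, 0, 0, 0, 60],
  [0, 0, -1, 0, 0, 0, 60],
])

```text
time: 10.68
tool_pos: [0.5911, -0.0569, 0.2309]
ee_rot: [-3.138, 0.015, -3.141]
wrist_force: [0.0, -0.5, 1.3]
width: 0.0601
finger_force: 0.0
```

Emit:
servo_tool([
  [0.22, -0.33, 0, 0, 0, 0, 80],
  [0.44, -0.66, 0, 0, 0, 0, 80],
  [0.65, -0.98, 0, 0, 0, -0.045, 80],
  [0.65, -0.98, 0, 0, 0, -0.045, 80],
])

```text
time: 11.02
tool_pos: [0.52, -0.1592, 0.2221]
ee_rot: [-3.138, -0.001, -3.075]
wrist_force: [1.1, -0.1, -0.4]
width: 0.0794
finger_force: 0.0
```

Emit:
servo_tool([
  [0.22, -0.33, 0, 0, 0, 0, 84],
  [0.44, -0.66, 0, 0, 0, 0, 84],
  [0.65, -0.98, 0, 0, 0, 0, 84],
  [0.65, -0.98, 0, 0, 0, 0, 84],
  [0.65, -0.98, 0, 0, 0, 0, 84],
])

```text
time: 11.43
tool_pos: [0.4644, -0.2577, 0.2216]
ee_rot: [3.141, 0.0, -3.075]
wrist_force: [1.5, 0.6, -0.4]
width: 0.0836
finger_force: 0.0
```

```bash
python3 - <<'E'
from h import *
snap('side','s7.png');snap('top','t7.png');o=robot.get_obs(); print(o['time'],o['tool_pos'],o['ee_rot'])
E
python3 lamp.py pics/t7.png pics/s7.png|tail -2
```

```text
11.5333 [ 0.4654568  -0.25572437  0.22165743] [ 3.14089546e+00  5.18834256e-04 -3.07038871e+00]
top [311.96 236.49] [18 32  9 10 71] angle 59.42 [ 0.2 -0. ]
side [304.37 237.3 ] [ 9 30 11 15 60] angle 58.78 [ 0.31 -0.39]
```

```bash
python3 - <<'E'
from h import *
t=np.array([.4592,-.168]);th=.071;q=np.array([[np.cos(th),-np.sin(th)],[np.sin(th),np.cos(th)]])
T=q@[0,-.109]+t; print(T,tool([T[0],T[1],.165],[np.pi,0,np.pi+th]),tool([T[0],T[1],.102],[np.pi,0,np.pi+th]))
E
```

```text
[ 0.4669325  -0.27672538] (array([ 0.001, -0.211,  0.566]), array([0., 0., 0.])) (array([ 1.000e-03, -2.110e-01,  1.196e+00]), array([0., 0., 0.]))
```

Emit:
servo_tool([
  [0, -0.21, 0.2, 0, 0, 0, 88],
  [0, -0.21, 0.4, 0, 0, 0, 88],
  [0, -0.21, 0.57, 0, 0, 0, 88],
  [0, -0.21, 0.57, 0, 0, 0, 88],
  [0, -0.21, 0.57, 0, 0, 0, 88],
])

```text
time: 11.95
tool_pos: [0.4668, -0.2755, 0.1638]
ee_rot: [3.14, -0.002, -3.068]
wrist_force: [0.5, 0.3, 0.3]
width: 0.0879
finger_force: 0.0
```

```bash
python3 - <<'E'
from h import *
snap('side','s8.png');snap('top','t8.png');o=robot.get_obs(); print(o['time'],o['tool_pos'],o['width'])
a=cv2.resize(cv2.imread('pics/s8.png')[160:260,335:425],None,fx=5,fy=5,interpolation=2);b=cv2.resize(cv2.imread('pics/t8.png')[245:315,290:430],None,fx=2.5,fy=2.5,interpolation=2)
b=cv2.copyMakeBorder(b,0,500-b.shape[0],0,0,0); cv2.imwrite('pics/c8.png',np.hstack([a,b])); print(a.shape,b.shape)
M=R.from_euler('xyz',o['ee_rot'])
for y in(.044,-.044): print(((proj('side',M.apply([0,y,-.007])+o['tool_pos'])-[335,160])*5).round())
E
```

```text
12.05 [ 0.46758909 -0.27668573  0.1661585 ] 0.0877670491582933
(500, 450, 3) (500, 350, 3)
[[191. 233.]]
[[231. 186.]]
```

View pics/c8.png

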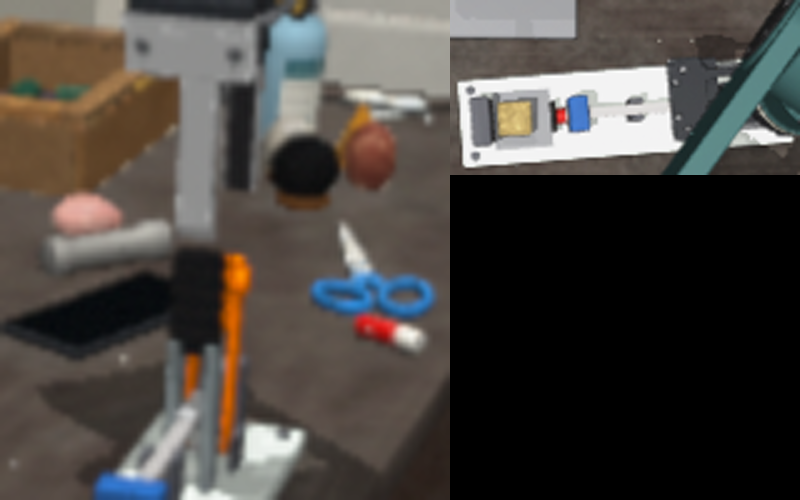

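Near fingertip at (195,235) matches the prediction (191,233), and it straddles grip (195,300) and trigger (235,300). The plunger is visible from above at (560,117). Descending now.

Emit:
servo_tool([
  [0, 0, 0.2, 0, 0, 0, 88],
  [0, 0, 0.4, 0, 0, 0, 88],
  [0, 0, 0.64, 0, 0, 0, 88],
  [0, 0, 0.64, 0, 0, 0, 80],
  [0, 0, 0.64, 0, 0, 0, 75],
  [0, 0, 0.64, 0, 0, 0, 72],
])

```text
time: 12.55
tool_pos: [0.4676, -0.2778, 0.1031]
ee_rot: [-3.139, 0.003, -3.07]
wrist_force: [-0.0, 0.2, 0.1]
width: 0.0732
finger_force: 0.0
```

```bash
cat > jaw.py <<'E'
from h import *
snap('top','tj.png'); im=cv2.imread('pics/tj.png'); h=cv2.cvtColor(im,cv2.COLOR_BGR2HSV)
t=np.array([.4592,-.168]);th=.071;Q=np.array([[np.cos(th),-np.sin(th)],[np.sin(th),np.cos(th)]])
def loc(m,z):
    out=[]
    # sub-pixel mask extent along station y using row band around the axis
    ys,xs=np.nonzero(m); 
    if len(xs)<3: return None
    L=np.array([Q.T@(px2z('top',(x,y),z)[:2]-t) for x,y in zip(xs,ys)])*1000
    return len(xs),L.mean(0).round(1),L[:,1].min().round(1),L[:,1].max().round(1)
box=np.zeros(im.shape[:2],bool); box[275:310,295:385]=1
red=(cv2.inRange(h,(0,140,70),(7,255,255))|cv2.inRange(h,(173,140,70),(180,255,255)))>0
print('blue',loc((cv2.inRange(h,(100,120,60),(125,255,255))>0)&box,.07))
print('red',loc(red&box,.04)); print('stone',loc((cv2.inRange(h,(15,70,80),(30,255,255))>0)&box,.049))
o=robot.get_obs(); M=R.from_euler('xyz',o['ee_rot'])
l=Q.T@(o['tool_pos'][:2]-t)*1000; f=Q.T@o['wrist_force'][:2]
print('t',round(o['time'],2),'tcp local',l.round(1),'z',o['tool_pos'][2].round(4),'F',f.round(2),o['wrist_force'][2].round(2),'w',round(o['width']*1000,2),'ff',round(o['finger_force'],2))
E
python3 jaw.py
```

```text
blue (99, array([ 1.7, 40.7]), np.float64(31.4), np.float64(50.1))
red (20, array([ 1.2, 58.3]), np.float64(54.1), np.float64(62.5))
stone (178, array([  1.8, 104.8]), np.float64(87.4), np.float64(122.0))
t 12.6 tcp local [   0.8 -110.4] z 0.1034 F [0.55 0.54] -0.18 w 72.36 ff 0.0
```

Emit:
servo_tool([
  [0, 0.01, 0, 0, 0, 0, 67],
  [0, 0.03, 0, 0, 0, 0, 63],
  [0, 0.05, 0, 0, 0, 0, 59],
  [0, 0.07, 0, 0, 0, 0, 55],
  [0, 0.09, 0, 0, 0, 0, 51],
  [0, 0.11, 0, 0, 0, 0, 47],
  [0, 0.13, 0, 0, 0, 0, 43],
  [0, 0.14, 0, 0, 0, 0, 40.5],
  [0, 0.14, 0, 0, 0, 0, 40.5],
  [0, 0.14, 0, 0, 0, 0, 40.5],
])

```text
time: 13.43
tool_pos: [0.4666, -0.2625, 0.103]
ee_rot: [-3.141, 0.003, -3.07]
wrist_force: [-0.1, 4.5, 6.2]
width: 0.0408
finger_force: 8.2
```

```bash
python3 jaw.py
```

```text
blue (101, array([ 0.9, 52.9]), np.float64(43.7), np.float64(61.9))
red (22, array([ 1.5, 71.1]), np.float64(66.8), np.float64(75.2))
stone (178, array([  1.8, 104.8]), np.float64(87.4), np.float64(122.0))
t 13.48 tcp local [  0.7 -94.8] z 0.103 F [0.32 4.8 ] 6.5 w 40.55 ff 8.24
```

Emit:
servo_tool([
  [0, 0.01, 0, 0, 0, 0, 39.3],
  [0, 0.015, 0, 0, 0, 0, 38.6],
  [0, 0.015, 0, 0, 0, 0, 38.6],
])

```text
time: 13.73
tool_pos: [0.4666, -0.2616, 0.103]
ee_rot: [-3.14, 0.004, -3.07]
wrist_force: [0.6, 2.2, 6.1]
width: 0.0391
finger_force: 8.5
```

```bash
python3 jaw.py
```

```text
blue (101, array([ 1.6, 53.9]), np.float64(44.8), np.float64(63.0))
red (23, array([ 1.2, 71.3]), np.float64(66.8), np.float64(75.4))
stone (178, array([  1.8, 104.8]), np.float64(87.4), np.float64(122.0))
t 13.78 tcp local [  0.7 -93.9] z 0.103 F [0.49 2.28] 5.75 w 39.03 ff 8.64
```

Emit:
servo_tool([
  [0, -0.02, 0, 0, 0, 0, 44],
  [0, -0.05, 0, 0, 0, 0, 50],
  [0, -0.08, 0, 0, 0, 0, 56],
  [0, -0.11, 0, 0, 0, 0, 62],
  [0, -0.14, 0, 0, 0, 0, 68],
  [0, -0.15, 0, 0, 0, 0, 71],
  [0, -0.15, 0, 0, 0, 0, 71],
  [0, -0.15, 0, 0, 0, 0, 71],
])

```text
time: 14.45
tool_pos: [0.4659, -0.2775, 0.1002]
ee_rot: [-3.14, -0.001, -3.071]
wrist_force: [-0.3, -0.4, -0.9]
width: 0.0707
finger_force: 0.0
```

```bash
python3 jaw.py
```

```text
blue (101, array([ 1.6, 53.9]), np.float64(44.8), np.float64(63.0))
red (23, array([ 1.2, 71.3]), np.float64(66.8), np.float64(75.4))
stone (178, array([  1.8, 104.8]), np.float64(87.4), np.float64(122.0))
t 14.5 tcp local [  -1.1 -109.6] z 0.1001 F [-0.48 -0.69] 0.28 w 71.05 ff 0.0
```

Emit:
servo_tool([
  [0, 0.01, 0, 0, 0, 0, 67],
  [0, 0.03, 0, 0, 0, 0, 63],
  [0, 0.05, 0, 0, 0, 0, 59],
  [0, 0.07, 0, 0, 0, 0, 55],
  [0, 0.09, 0, 0, 0, 0, 51],
  [0, 0.11, 0, 0, 0, 0, 47],
  [0, 0.13, 0, 0, 0, 0, 44],
  [0, 0.14, 0, 0, 0, 0, 42],
  [0, 0.14, 0, 0, 0, 0, 42],
])

```text
time: 15.25
tool_pos: [0.4655, -0.2634, 0.1014]
ee_rot: [-3.14, 0.001, -3.071]
wrist_force: [-2.0, -3.9, 3.9]
width: 0.0422
finger_force: 4.5
```

```bash
python3 jaw.py
```

```text
blue (102, array([ 2.1, 63.8]), np.float64(54.7), np.float64(73.0))
red (24, array([ 1.7, 81.3]), np.float64(77.0), np.float64(85.6))
stone (182, array([  1.5, 107.4]), np.float64(89.8), np.float64(124.5))
t 15.3 tcp local [ -0.5 -95.5] z 0.1014 F [-1.59 -3.97] 4.23 w 42.12 ff 4.48
```

Emit:
servo_tool([
  [0, 0.005, 0, 0, 0, 0, 41],
  [0, 0.01, 0, 0, 0, 0, 40],
  [0, 0.01, 0, 0, 0, 0, 38.8],
  [0, 0.01, 0, 0, 0, 0, 38.8],
])

```text
time: 15.63
tool_pos: [0.4654, -0.2617, 0.1014]
ee_rot: [3.142, 0.0, -3.07]
wrist_force: [-1.8, -2.8, 6.8]
width: 0.039
finger_force: 6.3
```

```bash
python3 jaw.py
```

```text
blue (104, array([ 1.8, 65.8]), np.float64(56.3), np.float64(75.1))
red (21, array([ 2. , 83.3]), np.float64(79.6), np.float64(87.8))
stone (184, array([  1.7, 108.7]), np.float64(90.9), np.float64(125.9))
t 15.68 tcp local [ -0.5 -93.9] z 0.1014 F [-2.89 -2.55] 6.29 w 39.09 ff 6.28
```

Emit:
servo_tool([
  [0, -0.02, 0, 0, 0, 0, 44],
  [0, -0.05, 0, 0, 0, 0, 50],
  [0, -0.08, 0, 0, 0, 0, 56],
  [0, -0.11, 0, 0, 0, 0, 62],
  [0, -0.14, 0, 0, 0, 0, 68],
  [0, -0.15, 0, 0, 0, 0, 71],
  [0, -0.15, 0, 0, 0, 0, 71],
  [0, -0.15, 0, 0, 0, 0, 71],
])

```text
time: 16.35
tool_pos: [0.4662, -0.2761, 0.1]
ee_rot: [3.14, -0.001, -3.07]
wrist_force: [0.7, 0.1, -0.1]
width: 0.0711
finger_force: 0.0
```

Emit:
servo_tool([
  [0, 0.01, 0, 0, 0, 0, 67],
  [0, 0.03, 0, 0, 0, 0, 64],
  [0, 0.045, 0, 0, 0, 0, 61],
  [0, 0.055, 0, 0, 0, 0, 59],
  [0, 0.055, 0, 0, 0, 0, 59],
])

```text
time: 16.77
tool_pos: [0.4661, -0.2719, 0.1014]
ee_rot: [-3.14, 0.001, -3.071]
wrist_force: [-1.3, -1.5, 1.9]
width: 0.0592
finger_force: 6.9
```

```bash
python3 jaw.py
```

```text
blue (101, array([ 2.1, 66.6]), np.float64(57.6), np.float64(75.7))
red (20, array([ 1.8, 83.1]), np.float64(79.6), np.float64(87.8))
stone (183, array([  1.6, 108.7]), np.float64(90.9), np.float64(125.9))
t 16.82 tcp local [  -0.5 -104.1] z 0.1014 F [-0.89 -1.94] 2.92 w 59.28 ff 6.95
```

Emit:
servo_tool([
  [0, 0.01, 0, 0, 0, 0, 58],
  [0, 0.015, 0, 0, 0, 0, 57],
  [0, 0.02, 0, 0, 0, 0, 56],
  [0, 0.02, 0, 0, 0, 0, 56],
])

```text
time: 17.15
tool_pos: [0.4661, -0.2704, 0.1017]
ee_rot: [-3.139, 0.001, -3.071]
wrist_force: [-2.3, -6.1, 3.5]
width: 0.0561
finger_force: 7.4
```

```bash
python3 jaw.py
```

```text
blue (101, array([ 1.6, 68. ]), np.float64(58.8), np.float64(77.6))
red (15, array([ 2.2, 84.6]), np.float64(82.1), np.float64(87.8))
stone (183, array([  1.6, 108.7]), np.float64(90.9), np.float64(125.9))
t 17.2 tcp local [  -0.4 -102.6] z 0.1017 F [-1.23 -4.63] 4.41 w 56.11 ff 7.5
```

Emit:
servo_tool([
  [0, -0.003, 0, 0, 0, 0, 55.5],
  [0, -0.005, 0, 0, 0, 0, 55],
  [0, -0.005, 0, 0, 0, 0, 55],
  [0, -0.005, 0, 0, 0, 0, 55],
])

```text
time: 17.53
tool_pos: [0.466, -0.2698, 0.1016]
ee_rot: [-3.141, 0.001, -3.07]
wrist_force: [-2.2, -1.6, 5.3]
width: 0.0553
finger_force: 8.9
```

```bash
python3 jaw.py
```

```text
blue (101, array([ 2.2, 68.6]), np.float64(59.4), np.float64(77.8))
red (14, array([ 1.9, 84.4]), np.float64(82.1), np.float64(87.8))
stone (183, array([  1.6, 108.7]), np.float64(90.9), np.float64(125.9))
t 17.58 tcp local [  -0.4 -102. ] z 0.1016 F [-2.23 -2.77] 5.29 w 54.94 ff 8.87
```

Emit:
servo_tool([
  [0, 0.002, 0, 0, 0, 0, 54.5],
  [0, 0.004, 0, 0, 0, 0, 54],
  [0, 0.006, 0, 0, 0, 0, 53],
  [0, 0.006, 0, 0, 0, 0, 53],
  [0, 0.006, 0, 0, 0, 0, 53],
])

```text
time: 18.0
tool_pos: [0.466, -0.2688, 0.1016]
ee_rot: [3.141, 0.001, -3.07]
wrist_force: [-2.7, -1.8, 6.5]
width: 0.0533
finger_force: 10.6
```

```bash
python3 jaw.py
```

```text
blue (99, array([ 2.1, 69.1]), np.float64(60.3), np.float64(78.2))
red (14, array([ 1.9, 84.4]), np.float64(82.1), np.float64(87.8))
stone (183, array([  1.6, 108.7]), np.float64(90.9), np.float64(125.9))
t 18.05 tcp local [  -0.4 -101. ] z 0.1016 F [-1.31 -1.19] 5.86 w 53.21 ff 10.55
```

```bash
cat > red.py <<'E'
from h import *
def prof(fn):
    im=cv2.imread(fn).astype(float)[278:306,310:385]; s=np.clip(im[:,:,2]-np.maximum(im[:,:,0],im[:,:,1]),0,None)
    # exclude stone (yellow: R-G small)
    s[s<25]=0; ys,xs=np.nonzero(s); return s.sum().round(),s.sum(0).nonzero()[0]+310,np.round(s.sum(0)[s.sum(0)>0]),round(s.max()),np.bincount(ys).nonzero()[0].size
for f in('top0','t6','t8','tj'): print(f,*prof(f'pics/{f}.png'))
E
python3 red.py
```

```text
top0 6435.0 [310 311 312 313 314 315 316 317 318 319 320 321 332 333 334 335 336] [180. 259. 287. 283. 284. 313. 256. 179. 312. 309. 309. 132. 330. 862.
 944. 923. 273.] 175 13
t6 6618.0 [310 311 312 313 314 315 316 317 318 319 320 321 332 333 334 335 336] [203. 260. 290. 285. 289. 339. 229. 232. 314. 284. 311. 233. 334. 869.
 946. 925. 275.] 175 13
t8 6612.0 [310 311 312 313 314 315 316 317 318 319 320 321 332 333 334 335 336] [179. 261. 314. 286. 287. 313. 254. 230. 310. 311. 313. 205. 336. 867.
 947. 924. 275.] 176 13
tj 4843.0 [310 311 312 313 314 315 316 317 318 319 322 323 324 325] [310. 311. 312. 312. 211. 237. 291. 313. 309. 281. 129. 783. 882. 162.] 173 12
```

Emit:
servo_tool([
  [0, 0.002, 0, 0, 0, 0, 52.6],
  [0, 0.004, 0, 0, 0, 0, 52.2],
  [0, 0.005, 0, 0, 0, 0, 51.8],
  [0, 0.005, 0, 0, 0, 0, 51.8],
  [0, 0.005, 0, 0, 0, 0, 51.8],
])

```text
time: 18.47
tool_pos: [0.4659, -0.2682, 0.1016]
ee_rot: [3.141, 0.001, -3.07]
wrist_force: [-2.1, -1.4, 5.6]
width: 0.0521
finger_force: 11.5
```

```bash
python3 jaw.py; python3 red.py | tail -2; cp pics/tj.png pics/tf.png; python3 -c "
from h import *
snap('side','sf.png')"; python3 lamp.py pics/tf.png pics/sf.png | tail -2
```

```text
blue (103, array([ 1.5, 69.8]), np.float64(60.7), np.float64(79.3))
red (11, array([ 1.1, 84.5]), np.float64(82.5), np.float64(87.6))
stone (184, array([  1.7, 108.7]), np.float64(90.9), np.float64(125.9))
t 18.52 tcp local [  -0.4 -100.4] z 0.1016 F [-2.68 -0.69] 5.44 w 52.11 ff 11.45
 947. 924. 275.] 176 13
tj 4572.0 [310 311 312 313 314 315 316 317 318 319 322 323 324 325] [310. 285. 311. 313. 213. 211. 292. 312. 333. 282. 129. 784. 722.  75.] 162 13
top [311.96 236.49] [18 32  9 10 71] angle 59.42 [ 0.2 -0. ]
side [304.46 237.2 ] [10 30 10 15 59] angle 58.77 [ 0.23 -0.29]
```

Emit:
servo_tool([
  [0, 0, 0, 0, 0, 0, 52],
  [0, 0, 0, 0, 0, 0, 52],
  [0, 0, 0, 0, 0, 0, 52],
  [0, 0, 0, 0, 0, 0, 52],
  [0, 0, 0, 0, 0, 0, 52],
  [0, 0, 0, 0, 0, 0, 52],
])

```text
time: 19.07
tool_pos: [0.4659, -0.2683, 0.1016]
ee_rot: [3.141, 0.001, -3.07]
wrist_force: [-2.6, -0.7, 6.1]
width: 0.0523
finger_force: 10.1
```

```bash
python3 jaw.py; python3 red.py | tail -1
```

```text
blue (103, array([ 1.5, 69.8]), np.float64(60.7), np.float64(79.3))
red (12, array([ 1.1, 84.8]), np.float64(82.5), np.float64(87.8))
stone (182, array([  1.7, 108.8]), np.float64(91.1), np.float64(125.9))
t 19.12 tcp local [  -0.4 -100.5] z 0.1016 F [-3.18 -1.41] 5.06 w 52.55 ff 10.09
tj 4595.0 [310 311 312 313 314 315 316 317 318 319 322 323 324 325] [311. 311. 310. 315. 238. 211. 292. 311. 307. 279. 131. 783. 721.  75.] 162 12
```

Steady at about 10.1 N with the plunger about 4.7 mm in, the stone at the stop and the lamp at about 59°. Handing in.

```bash
python3 -c "
from bench import robot
print(robot.close_job())"
```

```text
the job is handed in; nothing more can be done
None
```

I handed the job in at about 19 s: the lamp panel stands at about 59°, and the trigger is held squeezed at about 10 N with the cube against the stop and the plunger about 4.7 mm in (half way is 5 mm), all measured from the cameras and force readings; the judge's result was not shown.

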